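# Fit the mirror's battery pack, tug-check its latches and switch the ring light on

## Task

Take the battery pack out of its charging stand and press it, plug down, into the bay in the foot of the table mirror until its latches catch and its collar sits flush on the foot. Then tug the pack straight up with a steady pull of about 10 N for a good half second to prove that the latches hold it, never more than 15 N, which would strain them. Last, push the toggle switch to the back to turn the ring light on, let go, and leave the pack home and the other things on the bench where they are.

Things in the scene. Friction and masses are not known exactly. Their poses are not given: they have to be found in the camera images.
- pack_center (a point): Centre (half-way up) of the loose grey battery pack, 89 mm tall, about 150 g, standing plug down in the charging stand; local z points up along it. A collar 38 mm (x) by 54 mm (y), 4 mm thick, goes round it, the collar's underside 4.5 mm below this point. Below it the plug, above it the grip head. The pack is the same after a half turn about z.
- pack_grip (a point): Middle of the pack's ribbed grip head, 22 mm above pack_center, the place to hold it: the head is 26 mm (x) by 40 mm (y) and 45 mm high, standing on the collar.
- pack_plug_end (a point): Centre of the plug's bottom end, 44.5 mm below pack_center. The plug is 40 mm long, 24 mm (x) by 34 mm (y), its lowest 4 mm stepped in to 20 by 32 mm; a ramped catch ridge across each narrow (y) side makes it 42 mm wide in y at the ridge's flat top ledge, 12 mm above this end.
- stand: Black charging stand, 84 mm (x) by 100 mm (y), 46 mm high, heavy, does not move; origin under its centre. The pack hangs in its pocket by the collar, with 3 mm of room all round, and lifts straight out upwards (43 mm).
- bay (a point): Centre of the battery bay's mouth on the flat top of the mirror's foot, 58 mm above the bench; axes as the mirror's. The bay is 28 mm (x) by 45 mm (y), 43 mm deep, smooth, chamfered 2 mm at the mouth; a flat metal trim 2 mm high frames it. The pack goes in with its x and y along these (or a half turn round). Home: collar on the foot, pack_center 4.5 mm above this point.
- latches: Pair of sprung steel latch hooks in the bay's y walls (origin midway, fixed). They ride over the plug's ridges (about 4 to 8 N to press past) and snap in over the ledges. Pulled up, the pack then has 0.2 to 3.5 mm of free play, differing from run to run, before the hooks bear; then the pull grows by about 8 N per mm. They do not let go, but more than 15 N strains them. Eased off, the pack drops back home.
- mirror: Table mirror: foot, white, 130 mm (x, front at -x) by 330 mm (y), 58 mm high, heavy, does not move, origin under its centre. In its x, y (mm): bay at (0, -115), toggle pivot at (-25, -42), stem at (30, 115). On the stem the round mirror with ring light, 160 mm across, facing -x, spans y = 35 to 195 and 139 to 299 mm above the bench.
- toggle (a joint): Angle of the steel toggle lever (rad): 0 = leaning to the front (-x of the mirror's foot), off; 0.8 = leaning to the back (+x), on. Stays where it is left; about 2 N at the tip moves it.
- toggle_tip (a point): Centre of the 11 mm ball at the end of the toggle lever; the lever is 34 mm long and pivots about a line along the foot's y axis, 3 mm above the top of the foot. Off, the tip is 13 mm in front of the pivot and 34 mm above the foot; on, 13 mm behind it.
- jar: Bystander: narrow aluminium jar with closed screw lid, 38 mm across, 108 mm high; origin under its centre.
- comb: Bystander: bamboo comb lying flat, 170 mm (x) by 38 mm, 5 mm thick; origin under its middle.
- bangle_post: Bystander: white ceramic bangle post, 182 mm high on a round base 90 mm across, three bangles round its foot; origin under its centre.
- hairpin_box: Bystander: blue plastic hairpin box, 62 x 92 mm, 34 mm high; origin under its centre.
- nail_varnish: Bystander: small nail varnish bottle, 32 mm across, 75 mm high; origin under its centre.
- ring_dish: Bystander: white ceramic ring dish, 90 mm across, 16 mm high; origin under its centre.
Not all that is in view belongs to the job. Leave any orange look-alike of the part that bears pack_center alone.

How it is judged:
By the outcome, as a careful person would: the job done as asked, in the order asked, and still so for the second after the job is handed in, with the robot touching nothing.
It also fails if it takes over 72 s, if anything falls off the work surface, if the arm or the gripper's body presses on something with over 40 N, if the wrist force passes 120 N, or if a joint passes its speed limit or range.

## Robot

A 6-joint arm with a two-finger parallel gripper is mounted at the origin on the work surface. World frame = base frame: x ahead of the robot, y to its left, z up, the work surface at z = 0. Lengths are in m, angles in rad, forces in N, time in s.
With the tool pointing down it reaches from about 0.375 to 0.975 m from the base axis. Payload 3.8 kg.
Tool frame: the origin (TCP) lies midway between the tips of the shut fingers; the grasp point (between the pads) lies 19 mm behind it; z points along the fingers, y is the direction in which the jaws open and shut (so a half turn about z gives the same grasp; the last joint's range is limited). The gripper opens to 85 mm and grips with 20 to 120 N. Pads are 22 mm wide; open, the fingers measure 114 mm over their backs; the gripper's body (76 mm by 85 mm) begins 54 mm behind the grasp point. The pads swing forward as they close: fully open they stand 13 mm farther back than shut.
Start: joints at [-1.199, 0.264, 1.604, -0, 1.274, -0.037], TCP at [0.268, -0.619, 0.231] pointing down, gripper open.
Joint ranges: [-2.63, 2.63], [-0.94, 2.18], [0.31, 2.57], [-1.31, 4.45], [0, 2.66], [-2.55, 2.55]. Speed limits (rad/s): [2.57, 2.57, 3.14, 3.14, 3.14, 3.14].

## Interface

Orientations are given as a rotation vector (axis times angle).
In Python, from workcell import bot gives the robot as it stands.
- The arm moves only by the tool drive_tool, never from a script. Its argument "deltas" is a list of rows, each an object with "hand": the opening, from 0 (shut) to 1 (fully open); "offset": the shift along the world's x, y, z in cm, a list of three; "angular": the turn, a rotation vector about the world's x, y, z in degrees, a list of three. A call has 1 to 8 rows; each row is the pose to reach, as a shift and turn from the pose commanded when the call began; what a row does not reach only later rows make up. A row lasts 1/8 s, in which the tool goes at most 62.5 mm and 10.7 degrees, less where a joint would pass 70% of its speed; a pose out of reach is approached as far as the arm can. A call with a gripper value outside its range is refused whole. The fingers move at their own pace and stop on an object; "force" is the grip in N (left out, the last holds). Time passes only in rows, so rows that repeat a pose let the fingers close. It gives the time, the measured TCP pose, the force and the opening at its end, in the units of the state.
- bot.read_state(): the state, without advancing time (a new reading comes with each control period).
- bot.read_camera(name): name is "side" or "top" or "wrist"; returns a dict with "frame" (420x560x3 uint8, blue, green, red), "mtx" (3x3 intrinsics, pixels), "R" (3x3) and "t" (3): a world point X has camera coordinates R X + t. Camera axes: x right, y down, z forward; pixel columns grow to the right and rows downward; lengths in m; the calibration is good to about 2 mm. A picture is of the moment at which its call begins. There is no depth.
- bot.finish_job(): hands the job in, once; it reports no verdict.
The state is a dict: "time": time; "q": joint angles; "joint_vel": joint speeds; "joint_torque": joint torques, N m; "tool_pos": TCP position; "tcp_rot": TCP orientation; "wrist_force": force on the tool from outside, world axes, zero at the start; "torque": the same for the moment, N m; "width": opening from 0.0 (shut) to 1.0 (fully open).
Only numpy, scipy, OpenCV 4.12 (cv2) and the standard library are available. Lean on these libraries where they do the work, as an engineer would, in place of code of your own. Each camera call takes 0.05 s, during which the arm holds its last target. There are 200 camera calls.

## Working session

There is one attempt and no reset: what is moved stays moved. The work goes in short steps, Python scripts to look and compute and a tool call to move; the robot and the scene stay as the last step left them, time stands still between calls to the robot, and variables do not carry over. Pictures are saved under pics/ and viewed, about 8 in all and at most 12, crops included, and the job is handed in when it is done.

Besides the shell and the picture viewer there is one more tool, called in YAML: its name, and indented under it one key for each argument. drive_tool: Moves the arm, as the interface text tells. Its arguments: {"type":"object","properties":{"deltas":{"type":"array"},"force":{"type":"number"}},"required":["deltas"]}

```bash
mkdir -p pics; cat > h.py <<'E'
import numpy as np, cv2, json
from workcell import bot
def snap(n,f):
    c=bot.read_camera(n); cv2.imwrite(f'pics/{f}.png',c['frame'])
    np.savez(f'pics/{f}.npz',mtx=c['mtx'],R=c['R'],t=c['t']); return c
def ld(f): return np.load(f'pics/{f}.npz')
def tri(*obs):  # (file,(u,v))
    A=[];b=[]
    for f,(u,v) in obs:
        c=ld(f);P=c['mtx']@np.c_[c['R'],c['t']]
        for r,w in((0,u),(1,v)):
            q=P[r]-w*P[2];q=q/np.linalg.norm(q[:3]);A.append(q[:3]);b.append(-q[3])
    x,_,_,_=np.linalg.lstsq(np.array(A),np.array(b),rcond=None)
    return x,[proj(f,x)-np.array(p) for f,p in obs]
def proj(f,X):
    c=ld(f);p=c['mtx']@(c['R']@np.array(X)+c['t']);return p[:2]/p[2]
def onz(f,p,z):
    c=ld(f);d=c['R'].T@np.linalg.inv(c['mtx'])@np.array([*p,1.]);o=-c['R'].T@c['t']
    return o+d*(z-o[2])/d[2]
E
python3 - <<'E'
from h import *
for n in('side','top','wrist'):
    c=snap(n,n+'0'); print(n,-c['R'].T@c['t'],c['R'][2],c['mtx'][0,0])
a=[cv2.imread(f'pics/{n}0.png') for n in('side','top')]
cv2.imwrite('pics/both.png',cv2.resize(np.vstack(a),None,fx=.7,fy=.7))
print(bot.read_state())
E
```

```text
side [0.00252166 0.58910337 1.11999749] [ 0.40222485 -0.49378846 -0.77096571] 501.9128038606242
top [ 0.4441855  -0.06756607  1.6124994 ] [ 0.07028773 -0.00455168 -0.99751637] 527.5881902232012
wrist [ 0.34317592 -0.58708005  0.37297106] [-0.29165448 -0.12387346 -0.94846878] 323.737231592134
{'time': 0.15, 'q': array([-1.19893731e+00,  2.64613080e-01,  1.60506273e+00, -2.52375423e-05,
        1.27372372e+00, -3.68802451e-02]), 'joint_vel': array([-1.05330619e-03, -2.39744172e-03, -3.42673070e-03,  1.49587784e-03,
       -2.32589116e-05,  1.22015436e-03]), 'joint_torque': array([ 8.02111026e-04, -5.15907240e+01, -3.67959380e+01, -5.03396075e-05,
        8.08107230e-03, -1.34653274e-05]), 'tool_pos': array([ 0.26807403, -0.61885709,  0.23022451]), 'tcp_rot': array([-3.07447035e+00, -6.37236691e-01,  5.10231286e-04]), 'wrist_force': array([0.15696122, 0.00188425, 0.44625349]), 'torque': array([0.01924399, 0.00670236, 0.01849384]), 'width': 1.0023579727709129}
```

View pics/top0.png

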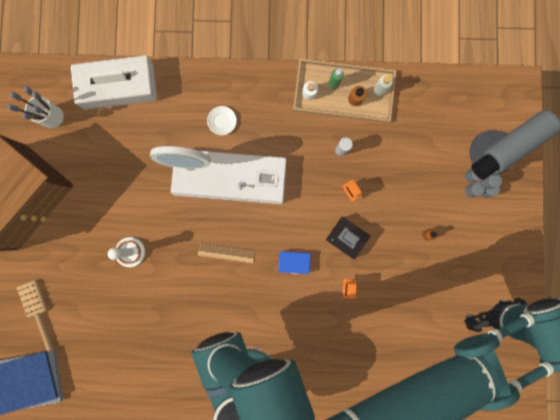

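View pics/side0.png

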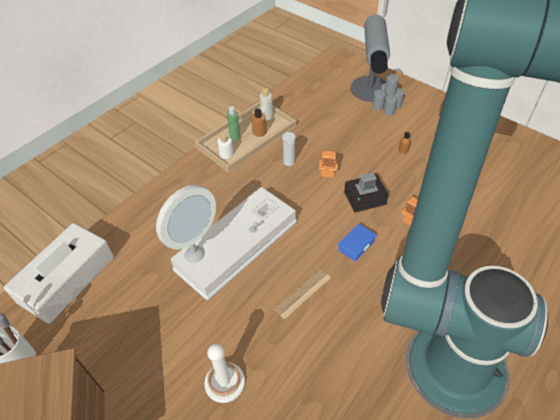

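The top view shows the grey pack in its black stand at (348,237), the mirror foot at about (229,177), the bay at (268,179) and the toggle at (246,185). Things that could be mistaken for the pack are the orange look-alikes at (353,189) and (349,288). The grey one in the black stand fits the description. Next I'll look at close crops of both.

```bash
python3 - <<'E'
from h import *
def crop(f,x,y,w,h,s): return cv2.resize(cv2.imread(f'pics/{f}.png')[y:y+h,x:x+w],None,fx=s,fy=s,interpolation=cv2.INTER_CUBIC)
s=6
a=np.hstack([crop('top0',318,210,66,50,s),crop('side0',335,160,66,50,s)])
b=np.hstack([crop('top0',228,160,66,50,s),crop('side0',236,188,66,50,s)])
cv2.imwrite('pics/c1.png',np.vstack([a,b]))
E
```

```text
(no output)
```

View pics/c1.png

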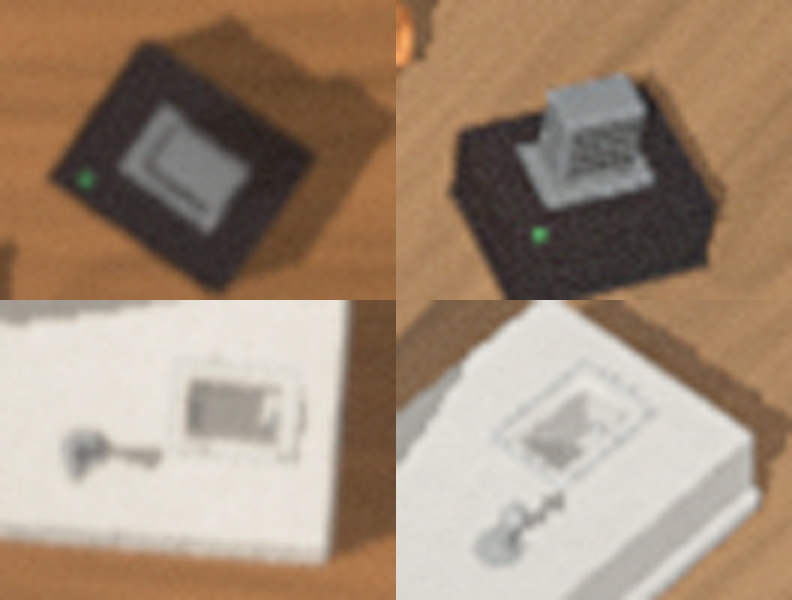

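The upper crops show the grey pack with its collar in the black stand, with the stand's long axis running from upper left to lower right. The lower crops show the bay opening framed by its trim at the right end of the foot, with the toggle leaning to the front (−x). I'll work out rough positions from these.

```bash
python3 - <<'E'
from h import *
T=lambda x,y,o:(x/6+o[0]-.4,y/6+o[1]-.4)
t1=(318,210);s1=(335,160);t2=(228,160);s2=(236,188)
c=[onz('top0',T(*p,t1),.046) for p in((148,40),(315,157),(220,292),(50,178))]
print('stand',np.mean(c,0));
for i in range(4):
    d=c[(i+1)%4]-c[i];print(np.linalg.norm(d),np.degrees(np.arctan2(d[1],d[0])))
print('head',tri(('top0',T(197,166,t1)),('side0',T(202,100,s1))))
print('tip',tri(('top0',T(80,452,t2)),('side0',T(497,547,(236-66,188-50+.0)))) )
print('tip',tri(('top0',T(80,452,t2)),('side0',T(497-396,547-300,s2))))
print('tip',tri(('top0',T(80,452-300,t2)),('side0',T(497-396,547-300,s2))))
# trim outer corners
a=[T(180,360-300,t2),T(308,372-300,t2),T(298,460-300,t2),T(172,452-300,t2)]
b=[T(494-396,437-300,s2),T(585-396,362-300,s2),T(655-396,411-300,s2),T(562-396,487-300,s2)]
print('bay',tri(('top0',np.mean(a,0)),('side0',np.mean(b,0))))
# foot corners from full top picture z .058
f=[onz('top0',p,.058) for p in((286,157),(282,202),(171,195),(176,151))]
print(np.mean(f,0))
for i in range(4):
    d=f[(i+1)%4]-f[i];print(np.linalg.norm(d),np.degrees(np.arctan2(d[1],d[0])))
E
```

```text
stand [ 0.44856842 -0.29548468  0.046     ]
0.10041544684858632 -123.84553366028865
0.08173384637120239 145.60682940021687
0.10049338080134221 57.438699257640536
0.08398653225630139 -34.41442936435895
head (array([ 0.44758944, -0.29591544,  0.09368758]), [array([0.26337013, 0.4499611 ]), array([-0.54012067, -0.02692708])])
tip (array([0.48832954, 0.05294401, 0.17993406]), [array([-13.71653466, -15.18842001]), array([23.4710516 , -1.00052119])])
tip (array([0.48832954, 0.05294401, 0.17993406]), [array([-13.71653466, -15.18842001]), array([23.4710516 , -1.00052119])])
tip (array([0.59618762, 0.02588945, 0.06070755]), [array([-0.12568911, -0.1692252 ]), array([0.23438982, 0.01770772])])
bay (array([ 0.61879862, -0.05217749,  0.0552358 ]), [array([-0.08577768, -0.11885049]), array([0.15731606, 0.01150501])])
[0.62112756 0.06238419 0.058     ]
0.1345400322033146 176.1914768505516
0.3283457992825002 87.7242278861688
0.13172918565907565 -4.35909129546462
0.32716821589028533 -91.77669449135468
```

Pack: about (0.448, -0.296), top at 94 mm (95 expected), stand yaw about -34°. Bay: (0.618, -0.052), z 55 mm (58 expected), foot yaw about -2.3°. The foot corners agree with that. The toggle tip pick is poor: it gives z 61 mm where 92 is expected, so that was probably the lever's base. I'll measure it again with the wrist camera. Now I'll move above the pack.

drive_tool:
  deltas:
    - {"hand": 1, "offset": [2.5, 4, 0], "angular": [0, 0, 4]}
    - {"hand": 1, "offset": [5, 9, 0], "angular": [0, 0, 8]}
    - {"hand": 1, "offset": [8, 14, -1], "angular": [0, 0, 13]}
    - {"hand": 1, "offset": [11, 20, -2], "angular": [0, 0, 19]}
    - {"hand": 1, "offset": [14, 25, -3], "angular": [0, 0, 25]}
    - {"hand": 1, "offset": [17, 29, -3], "angular": [0, 0, 30]}
    - {"hand": 1, "offset": [18, 32.3, -3], "angular": [0, 0, 32.6]}
    - {"hand": 1, "offset": [18, 32.3, -3], "angular": [0, 0, 32.6]}

```text
time: 1.15
tool_pos: [0.4487, -0.2941, 0.2009]
tcp_rot: [-2.77, -1.48, 0.0]
wrist_force: [-0.4, 0.2, 0.0]
width: 1.001
```

```bash
python3 - <<'E'
from h import *
snap('wrist','w1');s=bot.read_state();print(s['time'],s['tool_pos'],s['tcp_rot'])
E
```

```text
1.2 [ 0.44844607 -0.2954951   0.20103666] [-2.77198868e+00 -1.47817180e+00  7.88837498e-04]
```

drive_tool:
  deltas:
    - {"hand": 1, "offset": [-2, -3, 0], "angular": [0, 0, 0]}
    - {"hand": 1, "offset": [-3, -5, 0], "angular": [0, 0, 0]}
    - {"hand": 1, "offset": [-3, -5, 0], "angular": [0, 0, 0]}

```text
time: 1.58
tool_pos: [0.4171, -0.3486, 0.2012]
tcp_rot: [2.776, 1.47, -0.001]
wrist_force: [0.0, -0.4, -0.3]
width: 1.001
```

```bash
python3 - <<'E'
from h import *
snap('wrist','w2');s=bot.read_state();print(s['time'],s['tool_pos'],s['tcp_rot'])
a=cv2.imread('pics/w1.png');b=cv2.imread('pics/w2.png')
for f in('w1','w2'):
  print([proj(f,(.448,-.296,z)) for z in(.095,.05)])
cv2.imwrite('pics/c2.png',np.vstack([a[60:360],b[60:360]]))
E
```

```text
1.625 [ 0.41752205 -0.34768834  0.20116805] [-2.77587048e+00 -1.47071936e+00 -1.26363665e-05]
[array([281.91423026, 214.19728266]), array([281.91384901, 199.0459532 ])]
[array([275.78866705, 134.40759685]), array([276.65010104, 130.09695626])]
```

View pics/c2.png

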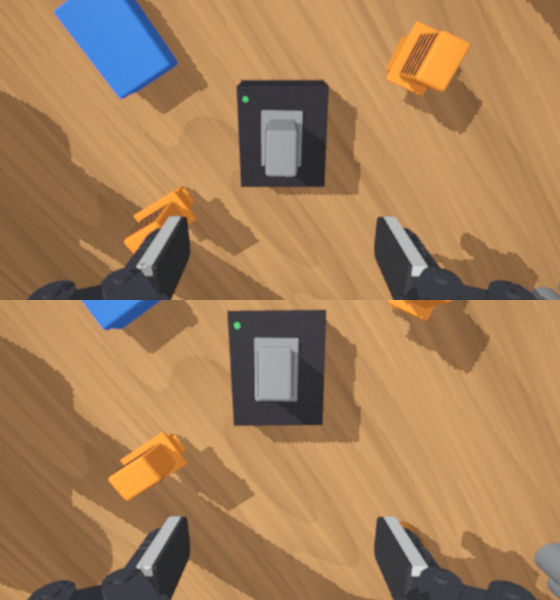

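The pack top lies at (281,213) in the first wrist view and (277,133) in the second. Predicted from the estimate: (282,214) and (276,134), so position and height are confirmed to about 1 mm, and the yaw lines up with the jaws. The orange look-alikes stay clear of the fingers. Going in to grasp.

drive_tool:
  deltas:
    - {"hand": 1, "offset": [2, 3, 0], "angular": [0, 0, 0]}
    - {"hand": 1, "offset": [3, 5, -1], "angular": [0, 0, 0]}
    - {"hand": 1, "offset": [3, 5, -4], "angular": [0, 0, 0]}
    - {"hand": 1, "offset": [3, 5, -8], "angular": [0, 0, 0]}
    - {"hand": 1, "offset": [3, 5, -11], "angular": [0, 0, 0]}
    - {"hand": 1, "offset": [3, 5, -13.5], "angular": [0, 0, 0]}
    - {"hand": 1, "offset": [3, 5, -14.5], "angular": [0, 0, 0]}
    - {"hand": 1, "offset": [3, 5, -14.5], "angular": [0, 0, 0]}
  force: 50

```text
time: 2.62
tool_pos: [0.4481, -0.296, 0.0558]
tcp_rot: [-2.773, -1.475, 0.001]
wrist_force: [-0.7, -0.4, 0.9]
width: 0.999
```

drive_tool:
  deltas:
    - {"hand": 0, "offset": [0, 0, 0], "angular": [0, 0, 0]}
    - {"hand": 0, "offset": [0, 0, 0], "angular": [0, 0, 0]}
    - {"hand": 0, "offset": [0, 0, 0], "angular": [0, 0, 0]}
    - {"hand": 0, "offset": [0, 0, 0], "angular": [0, 0, 0]}
    - {"hand": 0, "offset": [0, 0, 0], "angular": [0, 0, 0]}
    - {"hand": 0, "offset": [0, 0, 0], "angular": [0, 0, 0]}
  force: 50

```text
time: 3.38
tool_pos: [0.4487, -0.2967, 0.0571]
tcp_rot: [2.773, 1.475, 0.001]
wrist_force: [-0.9, 0.1, 6.5]
width: 0.297
```

drive_tool:
  deltas:
    - {"hand": 0, "offset": [0, 0, 1], "angular": [0, 0, 0]}
    - {"hand": 0, "offset": [0, 0, 3], "angular": [0, 0, 0]}
    - {"hand": 0, "offset": [0, 0, 6], "angular": [0, 0, 0]}
    - {"hand": 0, "offset": [0, 0, 10], "angular": [0, 0, 0]}
    - {"hand": 0, "offset": [0, 0, 13], "angular": [0, 0, 0]}
    - {"hand": 0, "offset": [0, 0, 14.5], "angular": [0, 0, 0]}
    - {"hand": 0, "offset": [0, 0, 14.5], "angular": [0, 0, 0]}

```text
time: 4.25
tool_pos: [0.4487, -0.2967, 0.2021]
tcp_rot: [2.772, 1.475, 0.001]
wrist_force: [-0.5, 0.2, -1.6]
width: 0.303
```

The pack is held: opening about 26 mm, load about 1.6 N. Next I'll move beside the bay so the wrist camera sees both bay and toggle.

drive_tool:
  deltas:
    - {"hand": 0, "offset": [2, 2, 0], "angular": [0, 0, 4]}
    - {"hand": 0, "offset": [5, 5.5, 0], "angular": [0, 0, 9]}
    - {"hand": 0, "offset": [8.5, 9, 0], "angular": [0, 0, 15]}
    - {"hand": 0, "offset": [12, 13, 0], "angular": [0, 0, 22]}
    - {"hand": 0, "offset": [15, 16.5, 0], "angular": [0, 0, 28]}
    - {"hand": 0, "offset": [17, 18.4, 0], "angular": [0, 0, 31.5]}
    - {"hand": 0, "offset": [17, 18.4, 0], "angular": [0, 0, 31.5]}
    - {"hand": 0, "offset": [17, 18.4, 0], "angular": [0, 0, 31.5]}

```text
time: 5.25
tool_pos: [0.6173, -0.113, 0.2001]
tcp_rot: [-2.269, -2.171, 0.003]
wrist_force: [1.0, 0.4, -1.2]
width: 0.296
```

```bash
python3 - <<'E'
from h import *
snap('wrist','w3');s=bot.read_state();print(s['time'],s['tool_pos'],s['tcp_rot'])
E
```

```text
5.3 [ 0.61727385 -0.11330064  0.20046555] [-2.26959468 -2.17055618  0.00236021]
```

drive_tool:
  deltas:
    - {"hand": 0, "offset": [-3, 0, 0], "angular": [0, 0, 0]}
    - {"hand": 0, "offset": [-6, 0, 0], "angular": [0, 0, 0]}
    - {"hand": 0, "offset": [-6, 0, 0], "angular": [0, 0, 0]}
    - {"hand": 0, "offset": [-6, 0, 0], "angular": [0, 0, 0]}

```text
time: 5.8
tool_pos: [0.5584, -0.1133, 0.2018]
tcp_rot: [2.27, 2.17, 0.001]
wrist_force: [-0.4, -0.6, -1.7]
width: 0.298
```

```bash
python3 - <<'E'
from h import *
snap('wrist','w4');s=bot.read_state();print(s['time'],s['tool_pos'],s['tcp_rot'])
for f in('w3','w4'):
  print(proj(f,(.618,-.052,.06)),proj(f,(.5806,.022,.092)))
cv2.imwrite('pics/c3.png',np.hstack([cv2.imread('pics/w3.png')[:,80:480],cv2.imread('pics/w4.png')[:,160:560]]))
E
```

```text
5.85 [ 0.558738   -0.11314006  0.20172842] [2.26942047e+00 2.17078380e+00 1.05727811e-03]
[279.44394231 130.75007996] [219.44671432  25.4459407 ]
[347.96134811 127.01833745] [304.65005396  21.14947789]
```

View pics/c3.png

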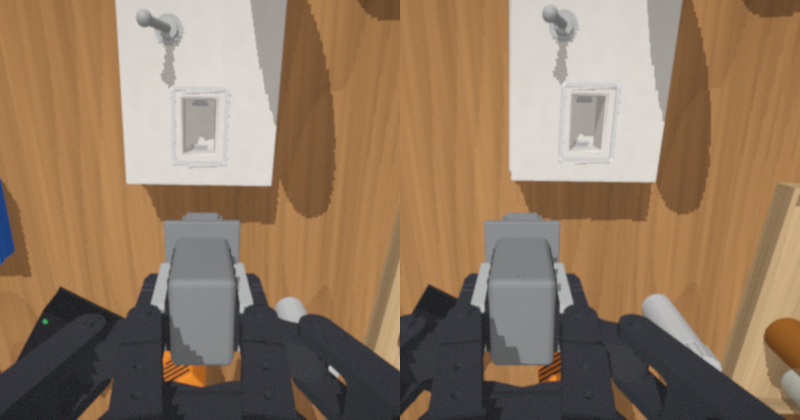

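The pack is held square in the jaws. The bay trim is at about (281,127) in the first view and (348,124) in the second. The toggle ball is at about (224,18) and (311,14). I'll enlarge both for accuracy.

```bash
python3 - <<'E'
from h import *
def crop(f,x,y,w,h,s): return cv2.resize(cv2.imread(f'pics/{f}.png')[y:y+h,x:x+w],None,fx=s,fy=s,interpolation=cv2.INTER_CUBIC)
a=np.hstack([crop('w3',242,75,80,100,4),crop('w4',308,75,80,100,4)])
b=np.hstack([crop('w3',202,0,80,45,4),crop('w4',288,0,80,45,4)])
cv2.imwrite('pics/c4.png',np.vstack([a,b]))
E
```

```text
(no output)
```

View pics/c4.png

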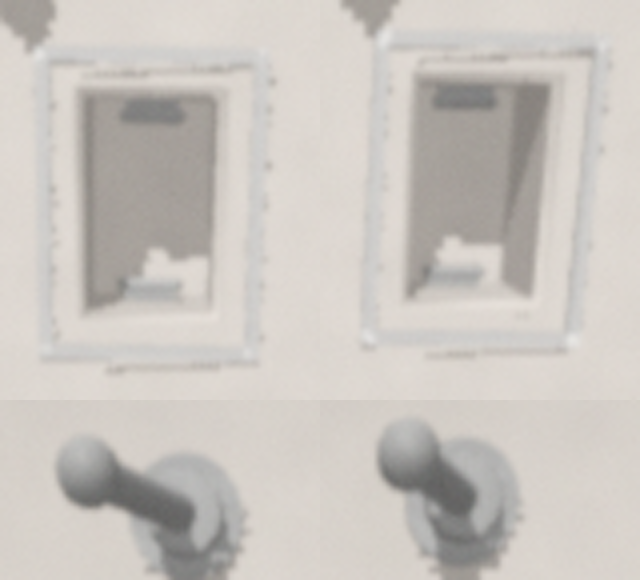

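```bash
python3 - <<'E'
from h import *
T=lambda p,o:(p[0]/4+o[0]-.4,p[1]/4+o[1]-.4)
A=[(37,50),(268,52),(257,360),(44,358)];B=[(59,34),(286,40),(257,346),(44,344)]
P=[]
for a,b in zip(A,B):
    x,e=tri(('w3',T(a,(242,75))),('w4',T(b,(308,75))));P.append(x);print(x,np.round(e,1).tolist())
for f,S,o in(('w3',A,(242,75)),('w4',B,(308,75))):
    Q=np.array([onz(f,T(p,o),.060) for p in S]);print(f,Q.mean(0),[(np.linalg.norm(d),np.degrees(np.arctan2(d[1],d[0]))) for d in(Q[1]-Q[0],Q[2]-Q[3],Q[0]-Q[3],Q[1]-Q[2])])
print('bay',np.mean(P,0))
print('tip',tri(('w3',T((86,71),(202,0))),('w4',T((90,55),(288,0)))))
print('ring',tri(('w3',T((188,505-400),(202,0))),('w4',T((464-320,495-400),(288,0)))))
for n in('w3','w4'):print(proj(n,(.618,-.113,.149)))
print(bot.read_state()['tool_pos'])
E
```

```text
[ 0.59636138 -0.01639223  0.06041959] [[-0.0, -0.1], [0.0, 0.1]]
[ 0.64355504 -0.01909601  0.05723581] [[0.0, 0.4], [-0.0, -0.4]]
[ 0.63987227 -0.08211433  0.05886154] [[0.0, 0.1], [-0.0, -0.1]]
[ 0.5929783  -0.0796927   0.05813156] [[0.0, 0.1], [-0.0, -0.1]]
w3 [ 0.61815409 -0.04913288  0.06      ] [(np.float64(0.0470764494320366), np.float64(-3.008656369872907)), (np.float64(0.046696537023430955), np.float64(-3.0626461693369897)), (np.float64(0.06294070812179713), np.float64(87.12492978494657)), (np.float64(0.06298497083622023), np.float64(86.77922006774212))]
w4 [ 0.61788818 -0.04930991  0.06      ] [(np.float64(0.04650064037622514), np.float64(-3.9889578204847758)), (np.float64(0.04686358182853167), np.float64(-3.1459470218217334)), (np.float64(0.06326712205259821), np.float64(86.71068370084802)), (np.float64(0.06258312134791605), np.float64(87.04600351178374))]
bay [ 0.61819175 -0.04932382  0.05866212]
tip (array([0.58410606, 0.02581144, 0.09546368]), [array([0.00623021, 0.18230698]), array([-0.00606459, -0.18383234])])
ring (array([0.59774809, 0.02740295, 0.05877231]), [array([0.01598799, 0.64653377]), array([-0.01610287, -0.64928718])])
[282.68334718 237.74371624]
[372.9594108  232.49892135]
[ 0.558738   -0.11314006  0.20172842]
```

Bay by the wrist camera: (0.618, -0.0493), yaw about -3.1°, z 59 mm. The fixed cameras put y at -0.052, a 3 mm disagreement. So I'll also measure the held pack with the wrist camera, so that camera errors cancel between pack and bay.

```bash
python3 - <<'E'
from h import *
im=cv2.imread('pics/w3.png')[195:375,225:345]
cv2.imwrite('pics/c5.png',cv2.resize(im,None,fx=4,fy=4,interpolation=cv2.INTER_CUBIC)[:,:].copy()[:600])
full=cv2.resize(im,None,fx=3.3,fy=3.3,interpolation=cv2.INTER_CUBIC);cv2.imwrite('pics/c5.png',full)
yaw=np.radians(-2.5);Rz=np.array([[np.cos(yaw),-np.sin(yaw)],[np.sin(yaw),np.cos(yaw)]])
c0=np.array([.6173,-.1133])
for nm,hx,hy,z in(('head',13,20,.2384),('colT',19,27,.1934),('colB',19,27,.1894),('stepEnd',10,16,.1494)):
    q=[(proj('w3',(*(c0+Rz@np.array([sx*hx,sy*hy])/1000),z))+.4-[225,195])*3.3 for sx,sy in((-1,1),(1,1),(1,-1),(-1,-1))]
    print(nm,np.round(q).tolist())
E
```

```text
head [[70.0, 290.0], [304.0, 290.0], [293.0, 577.0], [81.0, 576.0]]
colT [[60.0, 92.0], [315.0, 92.0], [303.0, 400.0], [73.0, 400.0]]
colB [[63.0, 83.0], [312.0, 83.0], [301.0, 385.0], [75.0, 385.0]]
stepEnd [[136.0, 67.0], [240.0, 67.0], [238.0, 218.0], [138.0, 218.0]]
```

View pics/c5.png

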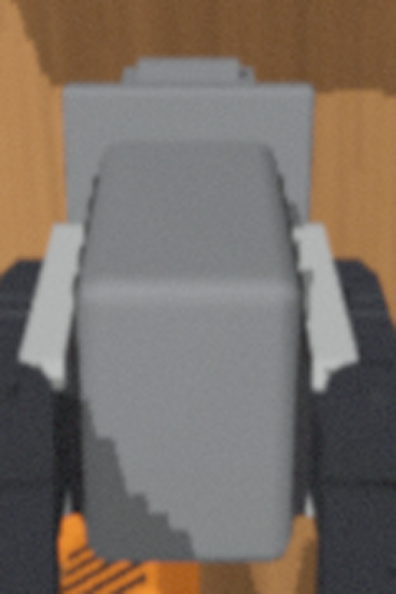

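The collar edges observed at (63–314, 84) match the prediction for a pack centred on the TCP, (63–312, 83). The toggle tip (0.584, 0.026, 0.0955) also matches the tip position derived from the wrist-measured bay. So I take the wrist value and move above the bay, with the plug about 15 mm above the trim.

drive_tool:
  deltas:
    - {"hand": 0, "offset": [2, 2, 0], "angular": [0, 0, 0]}
    - {"hand": 0, "offset": [4.5, 5, 0], "angular": [0, 0, -0.6]}
    - {"hand": 0, "offset": [5.9, 6.4, 0], "angular": [0, 0, -0.6]}
    - {"hand": 0, "offset": [5.9, 6.4, -3], "angular": [0, 0, -0.6]}
    - {"hand": 0, "offset": [5.9, 6.4, -6.5], "angular": [0, 0, -0.6]}
    - {"hand": 0, "offset": [5.9, 6.4, -7.6], "angular": [0, 0, -0.6]}
    - {"hand": 0, "offset": [5.9, 6.4, -7.6], "angular": [0, 0, -0.6]}

```text
time: 6.72
tool_pos: [0.6169, -0.0485, 0.1245]
tcp_rot: [-2.279, -2.16, 0.002]
wrist_force: [0.7, -0.3, -0.7]
width: 0.298
```

```bash
python3 - <<'E'
from h import *
snap('wrist','w5');s=bot.read_state();print(s['time'],s['tool_pos'],s['tcp_rot'],s['wrist_force'])
im=cv2.imread('pics/w5.png')[60:260,200:360];cv2.imwrite('pics/c6.png',cv2.resize(im,None,fx=3,fy=3,interpolation=cv2.INTER_CUBIC))
yaw=np.radians(-3.1);Rz=np.array([[np.cos(yaw),-np.sin(yaw)],[np.sin(yaw),np.cos(yaw)]])
def show(nm,c,hx,hy,z):
    print(nm,[np.round((proj('w5',(*(c+Rz@np.array([sx*hx,sy*hy])/1000),z))+.3-[200,60])*3).tolist() for sx,sy in((-1,1),(1,1),(1,-1),(-1,-1))])
t=s['tool_pos'];b=np.array([.618,-.0493])
show('trim',b,23.5,31.5,.060);show('mouth',b,14,22.5,.058)
show('ridge',t[:2],12,21,t[2]-.0066-.0325);show('colB',t[:2],19,27,t[2]-.0111);show('plug',t[:2],10,16,t[2]-.0511)
E
```

```text
6.775 [ 0.6178661  -0.04863778  0.12588662] [2.28001830e+00 2.16052776e+00 4.18652356e-04] [ 0.34106514 -0.00565864 -0.39413128]
trim [[144.0, 381.0], [358.0, 381.0], [349.0, 637.0], [153.0, 637.0]]
mouth [[188.0, 418.0], [314.0, 418.0], [309.0, 599.0], [192.0, 599.0]]
ridge [[189.0, 462.0], [312.0, 462.0], [308.0, 652.0], [193.0, 652.0]]
colB [[137.0, 481.0], [365.0, 481.0], [354.0, 757.0], [148.0, 757.0]]
plug [[203.0, 467.0], [298.0, 467.0], [296.0, 604.0], [205.0, 604.0]]
```

View pics/c6.png

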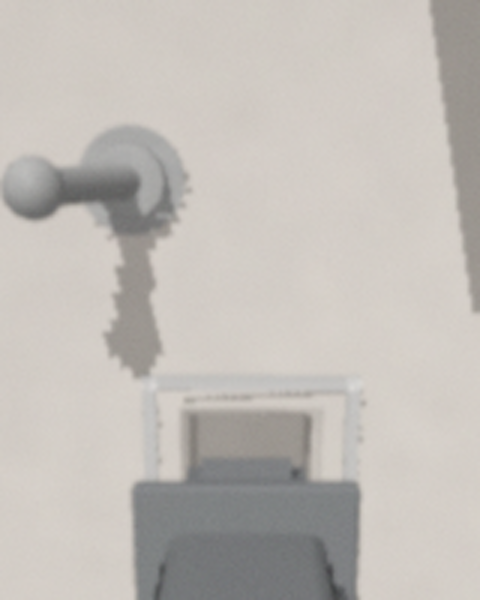

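The pack and the bay nearly line up. Trim mid column is 253, collar mid 246.5, and after depth scaling the pack must go about +1.2 mm in x and +0.3 mm in y. I'll apply that and enter gently.

drive_tool:
  deltas:
    - {"hand": 0, "offset": [0.12, 0.03, 0], "angular": [0, 0, 0]}
    - {"hand": 0, "offset": [0.12, 0.03, -0.7], "angular": [0, 0, 0]}
    - {"hand": 0, "offset": [0.12, 0.03, -1.4], "angular": [0, 0, 0]}
    - {"hand": 0, "offset": [0.12, 0.03, -2.0], "angular": [0, 0, 0]}
    - {"hand": 0, "offset": [0.12, 0.03, -2.5], "angular": [0, 0, 0]}
    - {"hand": 0, "offset": [0.12, 0.03, -2.5], "angular": [0, 0, 0]}

```text
time: 7.52
tool_pos: [0.6179, -0.048, 0.0994]
tcp_rot: [-2.279, -2.16, 0.002]
wrist_force: [0.7, 0.3, -1.2]
width: 0.295
```

drive_tool:
  deltas:
    - {"hand": 0, "offset": [0, 0, -0.3], "angular": [0, 0, 0]}
    - {"hand": 0, "offset": [0, 0, -0.6], "angular": [0, 0, 0]}
    - {"hand": 0, "offset": [0, 0, -0.9], "angular": [0, 0, 0]}
    - {"hand": 0, "offset": [0, 0, -0.9], "angular": [0, 0, 0]}

```text
time: 8.02
tool_pos: [0.6182, -0.0481, 0.0909]
tcp_rot: [-2.28, -2.161, 0.001]
wrist_force: [-0.1, 0.1, -2.1]
width: 0.299
```

drive_tool:
  deltas:
    - {"hand": 0, "offset": [0, 0, -0.4], "angular": [0, 0, 0]}
    - {"hand": 0, "offset": [0, 0, -0.8], "angular": [0, 0, 0]}
    - {"hand": 0, "offset": [0, 0, -1.1], "angular": [0, 0, 0]}
    - {"hand": 0, "offset": [0, 0, -1.3], "angular": [0, 0, 0]}
    - {"hand": 0, "offset": [0, 0, -1.3], "angular": [0, 0, 0]}

```text
time: 8.65
tool_pos: [0.6188, -0.0483, 0.0785]
tcp_rot: [2.28, 2.161, 0.0]
wrist_force: [0.6, -1.6, 1.8]
width: 0.301
```

drive_tool:
  deltas:
    - {"hand": 0, "offset": [0, 0, -0.2], "angular": [0, 0, 0]}
    - {"hand": 0, "offset": [0, 0, -0.4], "angular": [0, 0, 0]}
    - {"hand": 0, "offset": [0, 0, -0.6], "angular": [0, 0, 0]}
    - {"hand": 0, "offset": [0, 0, -0.6], "angular": [0, 0, 0]}

```text
time: 9.15
tool_pos: [0.618, -0.048, 0.0714]
tcp_rot: [-2.28, -2.16, 0.001]
wrist_force: [0.4, -1.0, -3.9]
width: 0.299
```

drive_tool:
  deltas:
    - {"hand": 0, "offset": [0, 0, -0.1], "angular": [0, 0, 0]}
    - {"hand": 0, "offset": [0, 0, -0.2], "angular": [0, 0, 0]}
    - {"hand": 0, "offset": [0, 0, -0.2], "angular": [0, 0, 0]}

```text
time: 9.52
tool_pos: [0.618, -0.048, 0.0697]
tcp_rot: [-2.28, -2.16, 0.001]
wrist_force: [-0.6, -1.4, -0.8]
width: 0.296
```

drive_tool:
  deltas:
    - {"hand": 0, "offset": [0, 0, -0.1], "angular": [0, 0, 0]}
    - {"hand": 0, "offset": [0, 0, -0.2], "angular": [0, 0, 0]}
    - {"hand": 0, "offset": [0, 0, -0.2], "angular": [0, 0, 0]}

```text
time: 9.9
tool_pos: [0.6188, -0.0481, 0.0691]
tcp_rot: [2.28, 2.161, 0.001]
wrist_force: [-2.2, -2.2, 4.3]
width: 0.301
```

drive_tool:
  deltas:
    - {"hand": 0, "offset": [0, 0, -0.1], "angular": [0, 0, 0]}
    - {"hand": 0, "offset": [0, 0, -0.2], "angular": [0, 0, 0]}
    - {"hand": 0, "offset": [0, 0, -0.2], "angular": [0, 0, 0]}

```text
time: 10.28
tool_pos: [0.6193, -0.0481, 0.0691]
tcp_rot: [2.279, 2.16, 0.002]
wrist_force: [-5.8, -0.7, 14.3]
width: 0.298
```

```bash
python3 - <<'E'
from h import *
s=bot.read_state();print(s['time'],s['tool_pos'],s['wrist_force'],s['torque'])
E
```

```text
10.275 [ 0.6192965  -0.04814736  0.06908619] [-5.82249652 -0.72347523 14.28709948] [-7.53294762e-02  1.11090020e+00 -7.54774387e-04]
```

It hits a hard stop at TCP z 0.0691, exactly the expected home height, and the force profile shows the latch snap. Now a careful stepped tug.

drive_tool:
  deltas:
    - {"hand": 0, "offset": [0, 0, 0.1], "angular": [0, 0, 0]}
    - {"hand": 0, "offset": [0, 0, 0.2], "angular": [0, 0, 0]}
    - {"hand": 0, "offset": [0, 0, 0.3], "angular": [0, 0, 0]}
    - {"hand": 0, "offset": [0, 0, 0.4], "angular": [0, 0, 0]}
    - {"hand": 0, "offset": [0, 0, 0.4], "angular": [0, 0, 0]}

```text
time: 10.9
tool_pos: [0.6181, -0.048, 0.0696]
tcp_rot: [-2.28, -2.16, 0.001]
wrist_force: [0.2, -1.4, -2.0]
width: 0.298
```

drive_tool:
  deltas:
    - {"hand": 0, "offset": [0, 0, 0.1], "angular": [0, 0, 0]}
    - {"hand": 0, "offset": [0, 0, 0.1], "angular": [0, 0, 0]}

```text
time: 11.15
tool_pos: [0.6181, -0.048, 0.071]
tcp_rot: [-2.28, -2.161, 0.001]
wrist_force: [-0.7, -2.1, -2.7]
width: 0.301
```

drive_tool:
  deltas:
    - {"hand": 0, "offset": [0, 0, 0.1], "angular": [0, 0, 0]}
    - {"hand": 0, "offset": [0, 0, 0.1], "angular": [0, 0, 0]}

```text
time: 11.4
tool_pos: [0.6181, -0.048, 0.0716]
tcp_rot: [-2.28, -2.161, 0.001]
wrist_force: [1.6, -1.8, -5.8]
width: 0.298
```

drive_tool:
  deltas:
    - {"hand": 0, "offset": [0, 0, 0.05], "angular": [0, 0, 0]}
    - {"hand": 0, "offset": [0, 0, 0.1], "angular": [0, 0, 0]}

```text
time: 11.65
tool_pos: [0.618, -0.048, 0.0723]
tcp_rot: [-2.28, -2.16, 0.001]
wrist_force: [2.4, -1.7, -10.6]
width: 0.298
```

```bash
python3 - <<'E'
from h import *
s=bot.read_state();print(s['time'],s['tool_pos'],s['wrist_force'])
E
```

```text
11.65 [ 0.61801388 -0.04801146  0.07232818] [  2.43546462  -1.71803988 -10.63949426]
```

drive_tool:
  deltas:
    - {"hand": 0, "offset": [0, 0, 0.01], "angular": [0, 0, 0]}
    - {"hand": 0, "offset": [0, 0, 0.01], "angular": [0, 0, 0]}

```text
time: 11.9
tool_pos: [0.618, -0.048, 0.0726]
tcp_rot: [-2.28, -2.16, 0.001]
wrist_force: [1.9, -1.4, -12.8]
width: 0.298
```

drive_tool:
  deltas:
    - {"hand": 0, "offset": [0, 0, 0], "angular": [0, 0, 0]}
    - {"hand": 0, "offset": [0, 0, 0], "angular": [0, 0, 0]}
    - {"hand": 0, "offset": [0, 0, 0], "angular": [0, 0, 0]}

```text
time: 12.28
tool_pos: [0.618, -0.048, 0.0729]
tcp_rot: [-2.28, -2.16, 0.001]
wrist_force: [1.5, -1.6, -14.2]
width: 0.296
```

drive_tool:
  deltas:
    - {"hand": 0, "offset": [0, 0, 0], "angular": [0, 0, 0]}
    - {"hand": 0, "offset": [0, 0, 0], "angular": [0, 0, 0]}
    - {"hand": 0, "offset": [0, 0, 0], "angular": [0, 0, 0]}

```text
time: 12.65
tool_pos: [0.6181, -0.048, 0.073]
tcp_rot: [-2.28, -2.16, 0.001]
wrist_force: [1.1, -1.6, -15.5]
width: 0.298
```

The force creeps up because the controller integrates, so the command has to come down at once. I'll ease back to about 10 N.

drive_tool:
  deltas:
    - {"hand": 0, "offset": [0, 0, -0.12], "angular": [0, 0, 0]}
    - {"hand": 0, "offset": [0, 0, -0.12], "angular": [0, 0, 0]}

```text
time: 12.9
tool_pos: [0.6182, -0.048, 0.0725]
tcp_rot: [-2.28, -2.161, 0.001]
wrist_force: [-1.3, -0.8, -12.3]
width: 0.303
```

drive_tool:
  deltas:
    - {"hand": 0, "offset": [0, 0, 0], "angular": [0, 0, 0]}
    - {"hand": 0, "offset": [0, 0, 0], "angular": [0, 0, 0]}

```text
time: 13.15
tool_pos: [0.6182, -0.0481, 0.0723]
tcp_rot: [-2.28, -2.161, 0.001]
wrist_force: [-1.6, -1.2, -10.9]
width: 0.296
```

drive_tool:
  deltas:
    - {"hand": 0, "offset": [0, 0, 0], "angular": [0, 0, 0]}
    - {"hand": 0, "offset": [0, 0, 0], "angular": [0, 0, 0]}

```text
time: 13.4
tool_pos: [0.6182, -0.0481, 0.0722]
tcp_rot: [-2.28, -2.161, 0.001]
wrist_force: [-1.6, -0.3, -9.2]
width: 0.295
```

drive_tool:
  deltas:
    - {"hand": 0, "offset": [0, 0, 0], "angular": [0, 0, 0]}
    - {"hand": 0, "offset": [0, 0, 0], "angular": [0, 0, 0]}

```text
time: 13.65
tool_pos: [0.6184, -0.0481, 0.0722]
tcp_rot: [-2.28, -2.161, 0.0]
wrist_force: [-2.4, -0.4, -9.8]
width: 0.304
```

drive_tool:
  deltas:
    - {"hand": 0, "offset": [0, 0, 0.02], "angular": [0, 0, 0]}
    - {"hand": 0, "offset": [0, 0, 0.02], "angular": [0, 0, 0]}
    - {"hand": 0, "offset": [0, 0, 0.02], "angular": [0, 0, 0]}

```text
time: 14.02
tool_pos: [0.6184, -0.0481, 0.0723]
tcp_rot: [-2.28, -2.161, 0.0]
wrist_force: [-2.1, -0.9, -9.8]
width: 0.299
```

drive_tool:
  deltas:
    - {"hand": 0, "offset": [0, 0, 0], "angular": [0, 0, 0]}
    - {"hand": 0, "offset": [0, 0, 0], "angular": [0, 0, 0]}
    - {"hand": 0, "offset": [0, 0, 0], "angular": [0, 0, 0]}
    - {"hand": 0, "offset": [0, 0, 0], "angular": [0, 0, 0]}

```text
time: 14.52
tool_pos: [0.6184, -0.0481, 0.0723]
tcp_rot: [-2.28, -2.161, 0.0]
wrist_force: [-2.1, -1.3, -10.5]
width: 0.295
```

The tug held steady at about 10 N for over a second. Easing the pack back home and releasing.

drive_tool:
  deltas:
    - {"hand": 0, "offset": [0, 0, -0.1], "angular": [0, 0, 0]}
    - {"hand": 0, "offset": [0, 0, -0.2], "angular": [0, 0, 0]}
    - {"hand": 0, "offset": [0, 0, -0.35], "angular": [0, 0, 0]}
    - {"hand": 0, "offset": [0, 0, -0.4], "angular": [0, 0, 0]}
    - {"hand": 0, "offset": [0, 0, -0.4], "angular": [0, 0, 0]}

```text
time: 15.15
tool_pos: [0.6196, -0.0482, 0.0695]
tcp_rot: [2.279, 2.16, 0.003]
wrist_force: [-1.9, -0.7, -1.2]
width: 0.298
```

drive_tool:
  deltas:
    - {"hand": 0.2, "offset": [0, 0, 0], "angular": [0, 0, 0]}
    - {"hand": 0.5, "offset": [0, 0, 0], "angular": [0, 0, 0]}
    - {"hand": 1, "offset": [0, 0, 0], "angular": [0, 0, 0]}
    - {"hand": 1, "offset": [0, 0, 0], "angular": [0, 0, 0]}
    - {"hand": 1, "offset": [0, 0, 0], "angular": [0, 0, 0]}
    - {"hand": 1, "offset": [0, 0, 0], "angular": [0, 0, 0]}

```text
time: 15.9
tool_pos: [0.6186, -0.0481, 0.0684]
tcp_rot: [2.28, 2.161, 0.0]
wrist_force: [-0.7, 0.4, -0.5]
width: 1.001
```

drive_tool:
  deltas:
    - {"hand": 1, "offset": [0, 0, 1], "angular": [0, 0, 0]}
    - {"hand": 1, "offset": [0, 0, 3], "angular": [0, 0, 0]}
    - {"hand": 1, "offset": [0, 0, 7], "angular": [0, 0, 0]}
    - {"hand": 1, "offset": [0, 0, 11], "angular": [0, 0, 0]}
    - {"hand": 1, "offset": [0, 0, 13], "angular": [0, 0, 0]}
    - {"hand": 1, "offset": [0, 0, 13], "angular": [0, 0, 0]}

```text
time: 16.65
tool_pos: [0.62, -0.0482, 0.2013]
tcp_rot: [2.277, 2.158, 0.005]
wrist_force: [0.2, 0.3, -0.1]
width: 1.001
```

```bash
python3 - <<'E'
from h import *
snap('wrist','w6');s=bot.read_state();print(s['time'],s['tool_pos'],s['wrist_force'])
yaw=np.radians(-3.1);Rz=np.array([[np.cos(yaw),-np.sin(yaw)],[np.sin(yaw),np.cos(yaw)]])
b=np.array([.6184,-.0485])
for nm,hx,hy,z in(('head',13,20,.107),('colB',19,27,.058)):
    print(nm,[np.round((proj('w6',(*(b+Rz@np.array([sx*hx,sy*hy])/1000),z))+.3-[180,100])*3).tolist() for sx,sy in((-1,1),(1,1),(1,-1),(-1,-1))])
im=cv2.imread('pics/w6.png')[100:300,180:380];cv2.imwrite('pics/c7.png',cv2.resize(im,None,fx=3,fy=3,interpolation=cv2.INTER_CUBIC))
E
```

```text
16.7 [ 0.61872898 -0.04811072  0.19897757] [-0.32752157  0.41066102 -0.61403114]
head [[245.0, 276.0], [348.0, 276.0], [346.0, 422.0], [248.0, 422.0]]
colB [[233.0, 211.0], [361.0, 211.0], [358.0, 381.0], [237.0, 381.0]]
```

View pics/c7.png

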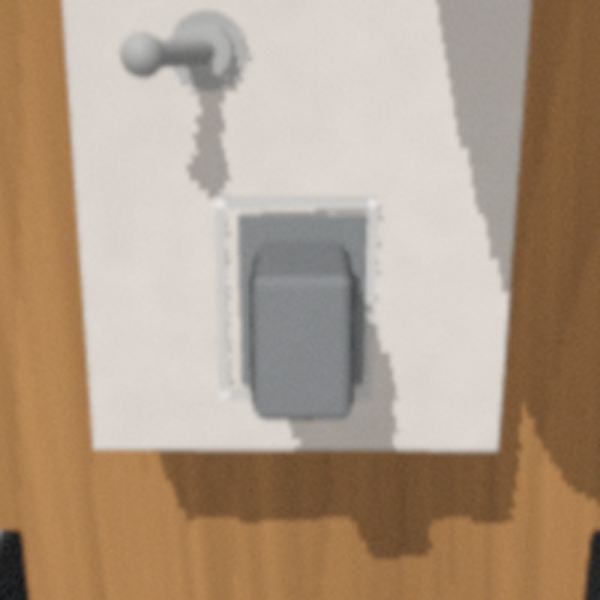

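The pack sits inside the trim frame with its collar flush. Head top is at rows 275–418 against 276–422 predicted, and collar edge at row 213 against 211. Now I'll rotate the hand 90° so the camera faces away from the mirror disc, close the fingers and go in front of the toggle.

drive_tool:
  deltas:
    - {"hand": 0, "offset": [-1, 0, 1], "angular": [0, 0, 6]}
    - {"hand": 0, "offset": [-2, 0, 1], "angular": [0, 0, 14]}
    - {"hand": 0, "offset": [-3, 0, 1], "angular": [0, 0, 23]}
    - {"hand": 0, "offset": [-4, 1, 1], "angular": [0, 0, 32]}
    - {"hand": 0, "offset": [-5, 2, 1], "angular": [0, 0, 41]}
    - {"hand": 0, "offset": [-6, 3, 1], "angular": [0, 0, 50]}
    - {"hand": 0, "offset": [-7, 4, 1], "angular": [0, 0, 58]}
    - {"hand": 0, "offset": [-7, 5, 1], "angular": [0, 0, 64]}

```text
time: 17.7
tool_pos: [0.5461, 0.0023, 0.2055]
tcp_rot: [-0.782, -3.038, 0.002]
wrist_force: [0.0, -0.1, 0.2]
width: 0.001
```

drive_tool:
  deltas:
    - {"hand": 0, "offset": [0, 1.2, 0], "angular": [0, 0, 7]}
    - {"hand": 0, "offset": [0, 2.4, 0], "angular": [0, 0, 15]}
    - {"hand": 0, "offset": [0, 2.4, 0], "angular": [0, 0, 22]}
    - {"hand": 0, "offset": [0, 2.4, 0], "angular": [0, 0, 26]}
    - {"hand": 0, "offset": [0, 2.4, 0], "angular": [0, 0, 26]}
    - {"hand": 0, "offset": [0, 2.4, 0], "angular": [0, 0, 26]}

```text
time: 18.45
tool_pos: [0.5477, 0.0259, 0.2069]
tcp_rot: [-0.086, -3.138, 0.0]
wrist_force: [-0.0, -1.1, -0.1]
width: -0.001
```

```bash
python3 - <<'E'
from h import *
snap('wrist','w7');s=bot.read_state();print(s['time'],s['tool_pos'],s['tcp_rot'],s['width'],s['q'])
cv2.imwrite('pics/w7v.png',bot.read_camera('wrist')['frame'])
print(proj('w7',s['tool_pos']),proj('w7',(.584,.0257,.092)))
E
```

```text
18.5 [0.54792878 0.0258794  0.20732514] [-8.60000721e-02 -3.13860066e+00  5.22924162e-05] 0.004087085447330255 [ 1.77494769e-03  4.31973635e-02  1.90186114e+00  2.10521599e-05
  1.19834833e+00 -1.51424123e+00]
[282.62494714 278.84514647] [284.24010929 248.47748585]
```

View pics/w7.png

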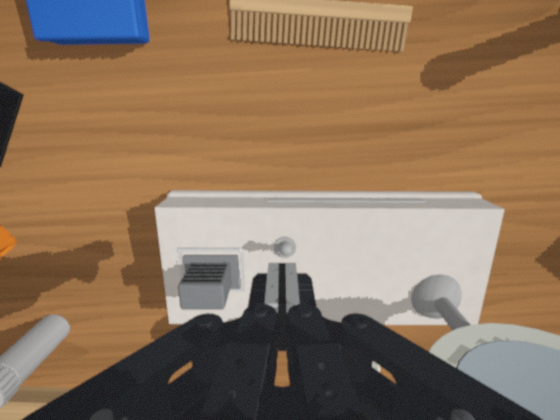

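The pack's ribbed head sits in the bay at left. The toggle ball is at (286,246), against (284,248) predicted, just ahead of the closed fingertips at about (282,268), and the hand is clear of the mirror disc at lower right. Lowering and pushing.

drive_tool:
  deltas:
    - {"hand": 0, "offset": [0, 0, -2], "angular": [0, 0, 0]}
    - {"hand": 0, "offset": [0, 0, -6], "angular": [0, 0, 0]}
    - {"hand": 0, "offset": [0, 0, -10], "angular": [0, 0, 0]}
    - {"hand": 0, "offset": [0, 0, -12.4], "angular": [0, 0, 0]}
    - {"hand": 0, "offset": [0, 0, -12.4], "angular": [0, 0, 0]}
    - {"hand": 0, "offset": [1, 0, -12.4], "angular": [0, 0, 0]}
    - {"hand": 0, "offset": [1, 0, -12.4], "angular": [0, 0, 0]}

```text
time: 19.42
tool_pos: [0.5611, 0.0259, 0.0862]
tcp_rot: [0.084, 3.136, 0.0]
wrist_force: [-0.1, -0.1, 0.4]
width: -0.005
```

drive_tool:
  deltas:
    - {"hand": 0, "offset": [0.5, 0, 0], "angular": [0, 0, 0]}
    - {"hand": 0, "offset": [1, 0, 0], "angular": [0, 0, 0]}
    - {"hand": 0, "offset": [1.5, 0, 0], "angular": [0, 0, 0]}
    - {"hand": 0, "offset": [2, 0, 0], "angular": [0, 0, 0]}
    - {"hand": 0, "offset": [2.5, 0, 0], "angular": [0, 0, 0]}
    - {"hand": 0, "offset": [3, 0, 0], "angular": [0, 0, 0]}
    - {"hand": 0, "offset": [3.4, 0, 0], "angular": [0, 0, 0]}
    - {"hand": 0, "offset": [3.4, 0, 0], "angular": [0, 0, 0]}

```text
time: 20.42
tool_pos: [0.5928, 0.0259, 0.084]
tcp_rot: [-0.085, -3.14, 0.0]
wrist_force: [-0.9, -0.1, 0.1]
width: -0.003
```

drive_tool:
  deltas:
    - {"hand": 0, "offset": [0.2, 0, 0], "angular": [0, 0, 0]}
    - {"hand": 0, "offset": [0.4, 0, 0], "angular": [0, 0, 0]}
    - {"hand": 0, "offset": [0.4, 0, 0], "angular": [0, 0, 0]}

```text
time: 20.8
tool_pos: [0.5942, 0.026, 0.0839]
tcp_rot: [-0.084, -3.135, 0.0]
wrist_force: [-7.6, 0.2, 3.2]
width: 0.003
```

drive_tool:
  deltas:
    - {"hand": 0, "offset": [0.2, 0, 0], "angular": [0, 0, 0]}
    - {"hand": 0, "offset": [0.4, 0, 0], "angular": [0, 0, 0]}
    - {"hand": 0, "offset": [0.4, 0, 0], "angular": [0, 0, 0]}

```text
time: 21.18
tool_pos: [0.5946, 0.026, 0.0837]
tcp_rot: [-0.084, -3.127, 0.001]
wrist_force: [-17.9, -1.5, 12.5]
width: 0.001
```

The lever meets its stop at TCP x 0.594 (0.5935 expected). Backing off, rising and checking.

drive_tool:
  deltas:
    - {"hand": 0, "offset": [-1, 0, 0], "angular": [0, 0, 0]}
    - {"hand": 0, "offset": [-3, 0, 0], "angular": [0, 0, 0]}
    - {"hand": 0, "offset": [-5.5, 0, 0], "angular": [0, 0, 0]}
    - {"hand": 0, "offset": [-5.5, 0, 3], "angular": [0, 0, 0]}
    - {"hand": 0, "offset": [-5.5, 0, 8], "angular": [0, 0, 0]}
    - {"hand": 0, "offset": [-5.5, 0, 13], "angular": [0, 0, 0]}
    - {"hand": 0, "offset": [-5.5, 0, 16], "angular": [0, 0, 0]}
    - {"hand": 0, "offset": [-5.5, 0, 16], "angular": [0, 0, 0]}

```text
time: 22.18
tool_pos: [0.5485, 0.026, 0.2487]
tcp_rot: [0.084, 3.131, 0.001]
wrist_force: [-0.1, 0.4, -0.1]
width: -0.002
```

```bash
python3 - <<'E'
from h import *
snap('wrist','w8');snap('side','side1');snap('top','top1');s=bot.read_state();print(s['time'],s['tool_pos'],s['wrist_force'])
print(proj('w8',(.584,.0257,.092)),proj('w8',(.610,.0243,.092)))
def crop(f,x,y,w,h,s): return cv2.resize(cv2.imread(f'pics/{f}.png')[y:y+h,x:x+w],None,fx=s,fy=s,interpolation=cv2.INTER_CUBIC)
cv2.imwrite('pics/c8.png',np.vstack([np.hstack([crop('side1',150,90,280,210,1.4),crop('w8',140,130,280,210,1.4)]),np.hstack([crop('top1',120,20,280,210,1.4),crop('top1',160,130,140,105,2.8)])]))
E
```

```text
22.325 [0.54500914 0.02595892 0.24312578] [ 0.54330201  0.8415812  -0.4738816 ]
[283.51840797 228.16764444] [283.47505884 251.96185992]
```

View pics/c8.png

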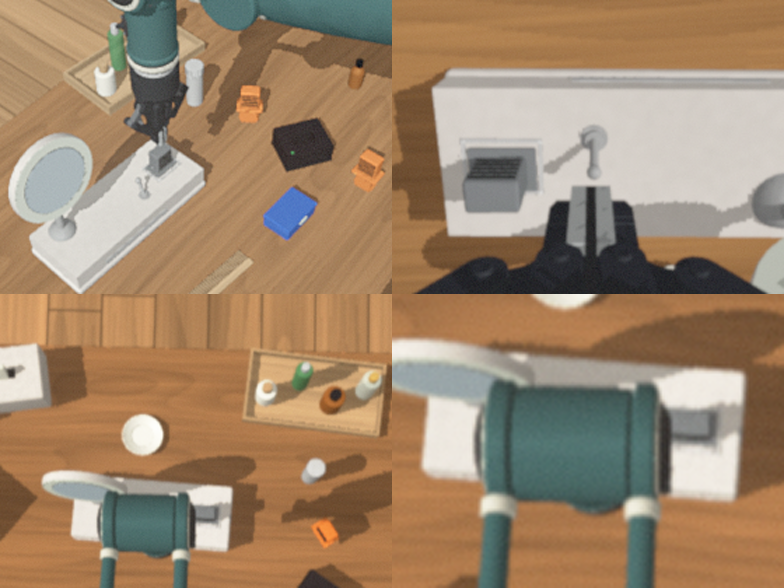

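The lever ball is at (283.6, 252.9), against (283.5, 252.0) predicted for "on". The pack is in the bay, the stand is empty, the bystanders are where they were, and the robot is clear. Handing in.

```bash
python3 -c "
from workcell import bot
print(bot.finish_job())"
```

```text
the job is handed in; nothing more can be done
None
```

The grey pack is latched in the mirror's bay, the tug test held, and the toggle is on. I handed the job in at about 22 s, with the robot clear of everything.

- **Insertion:** The pack met a hard stop at TCP z 0.0691, exactly the computed home height. Before that, the wrist force showed the ride over the latches and the snap. The wrist picture after release shows the collar flush inside the trim.
- **Tug:** After about 2 mm of free play the latches held. The wrist reading was about 9.2–10.9 N for over a second, 1.5 N of which is the pack's own weight.
- **Tug overshoot:** Before that steady hold, the force crept up and the wrist read 15.5 N at its highest. Less the pack's weight that is about 14 N on the latches, so under the 15 N limit but closer than I intended. If the raw reading is what counts, it passed 15 N briefly.
- **Toggle:** The lever reached its back stop, and I pushed about 18 N against it for a moment. The last picture has the ball within 1 pixel of the predicted "on" position. I did not measure the ring light's brightness separately.
- **Disagreement:** The fixed cameras put the bay 3 mm from where the wrist camera did. I used the wrist value, which matched the toggle position and a close view of the pack over the bay, and the plug went in without catching.
- **Bystanders:** Those visible in the last pictures looked unmoved. I did not re-check the bangle post.

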